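# Record the brake pedal's full travel

## Robot

A 6-joint arm with a two-finger parallel gripper is mounted at the origin on the work surface. World frame = base frame: x ahead of the robot, y to its left, z up, the work surface at z = 0. Lengths are in mm, angles in rad, forces in N, time in s.
With the tool pointing down it reaches from about 275 to 775 mm from the base axis. Payload 14.6 kg.
Tool frame: the origin (TCP) lies midway between the tips of the shut fingers; the grasp point (between the pads) lies 19 mm behind it (manip.hold_point_z is the z of the grasp point in the tool frame, in mm); z points along the fingers, y is the line along which they close (so a half turn about z gives the same grasp; the last joint's range is limited). The gripper opens to 85 mm and grips with 20 to 120 N. Pads are 22 mm wide; open, the fingers measure 114 mm over their backs; the gripper's body (76 mm by 85 mm) begins 54 mm behind the grasp point. The pads swing forward as they close: fully open they stand 13 mm farther back than shut.
Start: joints at [1.113, 0.263, -0.048, 1.259, 0, 1.415], TCP at [156.556, 501.117, 231.278] pointing down, gripper open.
Joint ranges: [-2.65, 2.65], [-0.89, 1.7], [-1.18, 1.37], [-2.13, 2.11], [-1.35, 1.29], [-3.14, 3.14]. Speed limits (rad/s): [1.89, 1.89, 2.57, 2.79, 3.14, 3.14].

## Interface

Orientations are given as a unit quaternion [w, x, y, z].
In Python, from workcell import manip gives the robot as it stands.
- The arm moves only by the tool step_arm, never from a script. Its argument "deltas" is a list of rows, each an object with "rot": the turn, a rotation vector about the world's x, y, z in rad, a list of three; "linear": the shift along the world's x, y, z in cm, a list of three; "grip": the finger opening in cm, from 0 to 8.54. In form: [{"rot": [rx, ry, rz], "linear": [tx, ty, tz], "grip": grip}, ...]. A call has exactly 5 rows; each row shifts and turns the commanded pose from where the row before left it; what a row does not reach is not made up. A row lasts 1/10 s, in which the tool goes at most 50 mm and 8.59 degrees, less where a joint would pass 70% of its speed; a pose out of reach is approached as far as the arm can. A call is refused whole if a number of a shift passes 5 or a number of a turn 0.15, either way. A call with a gripper value outside its range is refused whole. The fingers move at their own pace and stop on an object; the grip force is fixed at half the most. Time passes only in rows, so rows that do not move let the fingers close, or fill a call up. It gives the time, the measured TCP pose, the force, the opening and the grip force at its end, in the units of the state.
- manip.get_obs(): the state, without advancing time (a new reading comes with each control period).
- manip.camera(name): name is "scene" or "top" or "wrist"; returns (picture, depth): 420x560x3 uint8, red, green, blue; 420x560 float32, mm along the optical axis (not along the pixel's ray), 0 where there is no reading.
- manip.camera_model(name): a dict with "mtx" (3x3 intrinsics, pixels), "R" (3x3) and "t" (3): a world point X has camera coordinates R X + t. Camera axes: x right, y down, z forward; pixel columns grow to the right and rows downward; lengths in mm; the calibration is good to about 2 mm. The wrist camera is an equidistant fisheye: a pixel r from the principal point sees the ray r / f radians off the axis. A picture is of the moment at which its call begins: read the wrist's pose just before it. camera_model takes no time and is no camera call; for the wrist camera it gives the pose at the moment of the call.
- manip.finish_job(): hands the job in; it is judged then, once.
The state is a dict: "time_s": time; "qpos": joint angles; "qd": joint speeds; "effort": joint torques, N m; "position": TCP position; "tcp_rot": TCP orientation; "wrist_force": force on the tool from outside, world axes, zero at the start; "wrist_torque": the same for the moment, N m; "finger_gap": finger opening in mm; "finger_force": force on a finger pad.
Only numpy, scipy, OpenCV 4.12 (cv2) and the standard library are available. Lean on these libraries where they do the work, as an engineer would, in place of code of your own. Each camera call takes 0.05 s, during which the arm holds its last target. There are 200 camera calls.

## Task

On the pedal rig, slide the brake's travel marker along its rail until it sits right home against the roller, with the pedal up. Then press the wide brake pedal steadily down to its stop, hold it there for a good second and let it come all the way up, so that the marker is left where the roller pushed it. Leave the narrow throttle pedal and the things lying on the bench alone.

Things in the scene. Friction and masses are not known exactly. Their poses are not given: they have to be found in the camera images.
- brake_unit: Brake unit, bolted down: dark steel plate 260 (x) x 250 (y) mm, top 28 mm above the bench. Origin on the bench under the plate's centre; turned about z only. In its frame the hinge line runs along y at x = +75, z = 66 mm; the pedal spans y = -95 to -15 and rises from the hinge towards -x; the marker's rail runs along x at y = +85. Directions below are in this frame.
- brake (a joint): Hinge of the wide brake pedal, rad: 0 = up (as it starts), grows as it goes down, 0.50 = on its stop; a spring returns it. A downward push at brake_pad of about 9 N starts it and about 19 N brings it to its stop; 2 to 5 N more makes sure.
- brake_pad (a point): Where to press: on the pedal's top face, mid-width, 135 mm from the hinge along the slope. It moves with the pedal on an arc about brake_hinge: in the brake unit's frame x = -27, z = 156 mm when up, x = -58, z = 96 mm on the stop, y = -55 mm. Its axes turn with the pedal.
- brake_hinge (a point): Fixed point on the hinge line at the pedal's mid-width, 66 mm above the bench. The pedal is an aluminium plate with five dark grooves, 80 mm wide, 10 mm thick, from 60 to 170 mm from the hinge, its top face 15 mm above the line through the hinge; it slopes up towards -x by 35 degrees when up, 6.4 degrees when down.
- telltale (a joint): Place of the travel marker on its rail, m: 0 = home, touching the roller with the pedal up; grows towards -x (rail ends at 0.104). It starts at 0.060 to 0.095, slides with about 2 N of friction and stays where left. The roller pushes it towards -x as the brake pedal goes down: a full press takes it from 0 to 0.038.
- telltale_fin (a point): Middle of the -x face of the marker's fin, 130 mm above the bench: push here towards +x. The fin is upright bare aluminium, 8 mm thick (x), 36 mm wide (y), its top 161 mm above the bench. It stands on the +x end of a slide block as wide, top 96 mm above the bench, which reaches 32 mm from this face towards -x; nothing else is above the rail there.
- throttle_unit: Throttle unit, bolted down on either side of the brake unit: plate 260 x 100 mm with one narrow pedal 42 mm wide, no rail. Origin on the bench under the plate's centre. Its pedal reaches about 190 mm above the bench.
- throttle (a joint): The narrow throttle pedal's hinge, rad: 0 = up, grows as it goes down. To be left alone.
- pliers: Pliers with blue handles, about 175 mm long, 14 mm high, lying loose on the bench beyond the units; origin on the bench near their middle.
- level_foot: Black levelling foot, 48 mm across, 55 mm high, standing loose beyond the units; origin under its centre.
- offcut: Loose length of aluminium profile, 130 x 30 x 30 mm; origin under its centre.
- parts_case: White plastic case, 120 x 100 x 50 mm, loose; origin under its centre.
- roller (a point): Middle of the roller, 16 mm across (axis y), on top of an upright crank arm fixed to the brake pedal's hinge shaft; with the pedal up it is at x = 75, y = 85, z = 146 mm in the brake unit's frame. It swings towards -x as the pedal goes down. Pushed gently towards +x it does not give: it is on the pedal's upper stop.

How it is judged:
By the outcome, as a careful person would: the job done as asked, in the order asked, and still so for the second after the job is handed in, with the robot touching nothing.
It also fails if it takes over 50 s, if anything falls off the work surface, if the arm or the gripper's body presses on something with over 40 N, if the wrist force passes 120 N, or if a joint passes its speed limit or range.

## Working session

There is one attempt and no reset: what is moved stays moved. The work goes in short steps, Python scripts to look and compute and a tool call to move; the robot and the scene stay as the last step left them, time stands still between calls to the robot, and variables do not carry over. Pictures are saved under pics/ and viewed, at most 10 in all, crops included, and the job is handed in when it is done.

Besides the shell and the picture viewer there is one more tool, called after "Request:" by a JSON object that holds its "api" and its "payload", one argument or row to a line. step_arm: Moves the arm, as the interface text tells. Its arguments: {"type":"object","properties":{"deltas":{"type":"array"}},"required":["deltas"]}

```bash
mkdir -p pics
python3 - <<'E'
from workcell import manip
import cv2, numpy as np
for n in ("top","scene"):
    p,d=manip.camera(n); cv2.imwrite(f"pics/{n}0.png",p[:,:,::-1]); np.savez(f"{n}0.npz",p=p,d=d,**manip.camera_model(n))
    m=manip.camera_model(n); print(n,m["mtx"],-m["R"].T@m["t"],m["R"][2])
o=manip.get_obs(); print(o)
E
```

```text
top [[397.6434711    0.         276.1749447 ]
 [  0.         397.6434711  210.91915063]
 [  0.           0.           1.        ]] [ 478.89863357    4.34535507 1126.61061556] [ 0.13553821 -0.03104904 -0.99028549]
scene [[505.23620055   0.         283.5521899 ]
 [  0.         505.23620055 206.90638066]
 [  0.           0.           1.        ]] [1076.27020796 -848.59415784 1078.44164635] [-0.33943146  0.62922123 -0.6991902 ]
{'time_s': 0.1, 'qpos': array([ 1.11270275e+00,  2.63468371e-01, -4.88931613e-02,  1.25941282e+00,
       -2.52879932e-05,  1.41550348e+00]), 'qd': array([ 0.00123172, -0.00220692,  0.00087662,  0.0006619 ,  0.00047995,
       -0.00061551]), 'effort': array([ 4.62373762e-03, -6.38578391e+01,  3.85062182e+01,  1.00394411e-02,
       -4.37741858e-05,  3.66757445e-05]), 'position': array([156.44230168, 500.87266143, 230.86944862]), 'tcp_rot': array([-1.35583424e-04,  1.50822601e-01,  9.88560723e-01, -4.70013375e-04]), 'wrist_force': array([ 0.15342164, -0.64600366,  0.69525291]), 'wrist_torque': array([ 0.03165989,  0.00357281, -0.00544694]), 'finger_force': 0.0, 'finger_gap': 85.25815239038646}
```

View pics/top0.png

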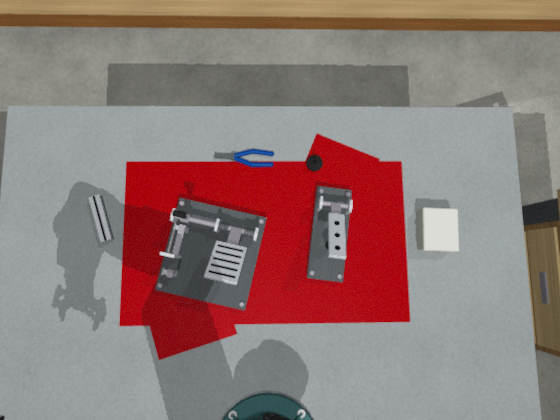

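View pics/scene0.png

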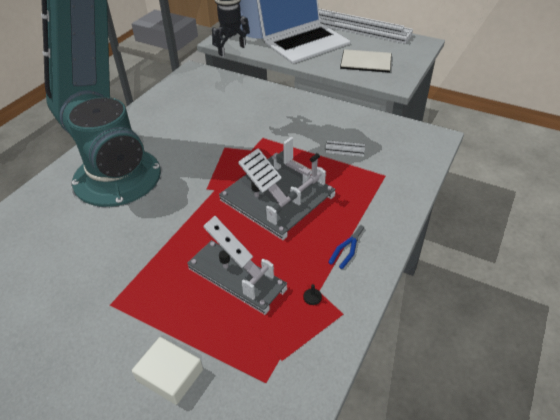

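The top view shows the brake unit with plate corners at about (181,198), (266,215), (246,309) and (156,290). The pedal is at (227,262) and the marker's rail is on the left near (172,240). The throttle is at (333,232), and the loose things lie well away. Next I fit the plate and find the fin.

```bash
cat > h.py <<'E'
import numpy as np, cv2
def cloud(d,K,R,t):
    v,u=np.mgrid[:d.shape[0],:d.shape[1]]
    c=np.stack([(u-K[0,2])/K[0,0]*d,(v-K[1,2])/K[1,1]*d,d],-1)
    return (c-t)@R
E
python3 - <<'E'
from h import *
z=np.load("top0.npz"); P=cloud(z["d"],z["mtx"],z["R"],z["t"])
print("bench z", np.median(P[330:380,350:450,2]))
roi=np.zeros(z["d"].shape,bool); roi[185:320,145:280]=1
m=roi&(P[...,2]>20)&(P[...,2]<36)
pl=P[m][:,:2].astype(np.float32)
m2=roi&(P[...,2]>20)
m2=cv2.morphologyEx(m.astype(np.uint8),cv2.MORPH_OPEN,np.ones((3,3),np.uint8))>0
r=cv2.minAreaRect(P[m2][:,:2].astype(np.float32)); print(r, "z",np.median(P[m2][:,2]))
# corner pixels from views cast on z=28
def cast(px,K,R,t,h):
    ray=R.T@np.linalg.inv(K)@np.array([*px,1.]); c=-R.T@t
    return c+ray*(h-c[2])/ray[2]
for px in [(181,198),(266,215),(246,309),(156,290)]: print(cast(px,z["mtx"],z["R"],z["t"],28).round(1))
box=cv2.boxPoints(r); print(box)
# unit frame
e=[box[(i+1)%4]-box[i] for i in range(4)]
cands=[v/np.linalg.norm(v) for v in e]; ex=max(cands,key=lambda v:v[0]); 
ey=np.array([-ex[1],ex[0]]); o=np.array(r[0]); print("yaw",np.arctan2(ex[1],ex[0]))
for n in("top","scene"):
    z=np.load(n+"0.npz"); Q=cloud(z["d"],z["mtx"],z["R"],z["t"])
    U=np.stack([(Q[...,:2]-o)@ex,(Q[...,:2]-o)@ey,Q[...,2]],-1)
    # fin: y 60..110, z>100
    s=(U[...,1]>60)&(U[...,1]<112)&(abs(U[...,0])<135)&(U[...,2]>105)&(U[...,2]<175)
    print(n,s.sum()); A=U[s]; h,b=np.histogram(A[:,0],bins=np.arange(-130,131,10)); print([(int(x),int(k)) for x,k in zip(b,h) if k])
    f=A[(A[:,2]>150)]; print("top>150",len(f)); print(np.round(f[:30],0).tolist())
    s=(U[...,1]>-110)&(U[...,1]<-5)&(abs(U[...,0])<135)&(U[...,2]>110)
    A=U[s]; print("pedal",A.min(0),A.max(0),np.median(A,0))
E
```

```text
bench z -0.931283802785857
((516.3912963867188, 148.3895263671875), (250.429443359375, 260.470947265625), 76.55516815185547) z 27.755053460012263
[667.2 234.4  28. ]
[618.   -1.6  28. ]
[363.2  54.   28. ]
[416.4 295.8  28. ]
[[360.61148    56.88732  ]
 [613.94403    -3.6745071]
 [672.17114   239.89172  ]
 [418.83856   300.45355  ]]
yaw -0.23465656
top 162
[(-40, 18), (-30, 57), (60, 19), (70, 56), (80, 12)]
top>150 128
[[82.0, 99.0, 151.0], [82.0, 96.0, 152.0], [79.0, 100.0, 153.0], [79.0, 98.0, 152.0], [80.0, 93.0, 151.0], [81.0, 91.0, 151.0], [82.0, 88.0, 151.0], [82.0, 86.0, 151.0], [76.0, 99.0, 154.0], [77.0, 97.0, 152.0], [77.0, 93.0, 157.0], [78.0, 90.0, 152.0], [79.0, 88.0, 151.0], [79.0, 84.0, 155.0], [80.0, 83.0, 152.0], [81.0, 81.0, 150.0], [81.0, 78.0, 151.0], [74.0, 98.0, 154.0], [74.0, 96.0, 153.0], [75.0, 94.0, 153.0], [75.0, 91.0, 154.0], [76.0, 89.0, 154.0], [76.0, 86.0, 156.0], [77.0, 84.0, 152.0], [78.0, 81.0, 155.0], [78.0, 79.0, 154.0], [79.0, 77.0, 151.0], [79.0, 75.0, 153.0], [80.0, 73.0, 152.0], [81.0, 70.0, 151.0]]
pedal [-60.72032408 -95.34717934 110.4167265
[... 254 characters left out ...]
0.0, 93.0, 163.0], [-29.0, 96.0, 161.0], [-22.0, 92.0, 167.0], [-27.0, 103.0, 159.0], [-32.0, 86.0, 162.0], [-31.0, 89.0, 161.0], [-29.0, 92.0, 160.0], [-22.0, 89.0, 165.0], [-26.0, 97.0, 159.0], [-25.0, 101.0, 157.0], [-29.0, 74.0, 167.0], [-32.0, 81.0, 161.0], [-28.0, 81.0, 163.0], [-27.0, 84.0, 162.0], [-24.0, 86.0, 162.0], [-24.0, 91.0, 160.0], [-25.0, 96.0, 156.0], [-25.0, 101.0, 153.0], [-32.0, 72.0, 162.0], [-26.0, 70.0, 167.0], [-29.0, 77.0, 161.0], [-24.0, 77.0, 163.0], [-30.0, 88.0, 154.0], [-25.0, 87.0, 157.0], [-25.0, 92.0, 155.0], [-33.0, 69.0, 160.0]]
pedal [-60.93195896 -98.43740901 110.15350655] [ 34.15223639 -11.63061968 180.25157121] [-11.72496714 -58.16525052 145.57516078]
```

Run:
```python
import cv2
a=cv2.imread("pics/top0.png")[180:325,140:285]; b=cv2.imread("pics/scene0.png")[125:245,205:350]
a=cv2.resize(a,(400,400),interpolation=cv2.INTER_CUBIC); b=cv2.resize(b,(400,331),interpolation=cv2.INTER_CUBIC); b=cv2.copyMakeBorder(b,0,69,0,0,cv2.BORDER_CONSTANT)
cv2.imwrite("pics/crop0.png",cv2.hconcat([a,b]))
```

```text
(no output)
```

View pics/crop0.png

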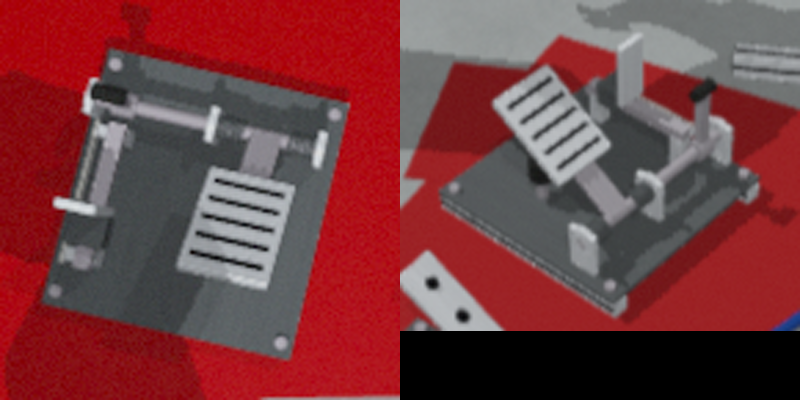

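The crop shows the fin's top at about (75,207) in the left half, roughly x=-29 in the unit frame, and the roller at top left. The marker is about 92 mm from home. I move to behind the fin with the gripper shut.

Request:
{"api": "step_arm", "payload": {
  "deltas": [
    {"rot":[0,0,0.014],"linear":[3.1,-2.5,0],"grip":0},
    {"rot":[0,0,0.014],"linear":[3.1,-2.5,0],"grip":0},
    {"rot":[0,0,0.014],"linear":[3.1,-2.5,0],"grip":0},
    {"rot":[0,0,0.014],"linear":[3.1,-2.5,0],"grip":0},
    {"rot":[0,0,0.012],"linear":[3.1,-2.5,0],"grip":0}
  ]
}}

```text
time_s: 0.6
position: [312.5, 374.9, 231.1]
tcp_rot: [-0.0, 0.117, 0.993, -0.0]
wrist_force: [-0.2, 0.8, -1.3]
finger_gap: 12.3
finger_force: 0.0
```

Request:
{"api": "step_arm", "payload": {
  "deltas": [
    {"rot":[0,0,0],"linear":[3.1,-2.5,0],"grip":0},
    {"rot":[0,0,0],"linear":[3.1,-2.5,0],"grip":0},
    {"rot":[0,0,0],"linear":[3.1,-2.5,0],"grip":0},
    {"rot":[0,0,0],"linear":[3.1,-2.5,0],"grip":0},
    {"rot":[0,0,0],"linear":[3.1,-2.6,0],"grip":0}
  ]
}}

```text
time_s: 1.1
position: [467.6, 248.8, 231.1]
tcp_rot: [-0.0, 0.117, 0.993, -0.0]
wrist_force: [-0.1, -0.3, -1.1]
finger_gap: -0.1
finger_force: 0.0
```

Run:
```python
from workcell import manip
import cv2, numpy as np
o=manip.get_obs(); m=manip.camera_model("wrist"); p,d=manip.camera("wrist"); cv2.imwrite("pics/w1.png",p[:,:,::-1]); np.savez("w1.npz",p=p,d=d,**m)
print(o["time_s"],o["position"],o["tcp_rot"],o["wrist_force"],o["finger_gap"]); print(m)
K=m["mtx"];v,u=np.mgrid[:420,:560]; a=(u-K[0,2])/K[0,0];b=(v-K[1,2])/K[1,1]; r=np.hypot(a,b); t=np.tan(np.minimum(r,1.5))/np.maximum(r,1e-9)
Q=(np.stack([a*t*d,b*t*d,d],-1)-m["t"])@m["R"]
yaw=-.2347; ex=np.array([np.cos(yaw),np.sin(yaw)]);ey=np.array([-ex[1],ex[0]])
w=Q[...,:2]-[516.4,148.4]; U=np.stack([w@ex,w@ey,Q[...,2]],-1)
for lo,hi in((100,158),(158,168)):
    s=(d>0)&(r<1.3)&(U[...,1]>60)&(U[...,1]<112)&(abs(U[...,0]+10)<60)&(U[...,2]>lo)&(U[...,2]<hi)
    if s.sum(): print(s.sum(),np.percentile(U[s],[2,10,50,90,98],axis=0).round(1).tolist())
```

```text
1.1 [467.55066577 248.81429155 231.10935245] [-1.66453786e-04  1.17172917e-01  9.93111513e-01 -5.10442433e-05] [-0.08189224 -0.29421577 -1.13922371] -0.052949959552950364
{'mtx': array([[325.1922621 ,   0.        , 279.36355405],
       [  0.        , 325.1922621 , 204.82679846],
       [  0.        ,   0.        ,   1.        ]]), 'R': array([[ 2.33200903e-01,  9.72428558e-01,  1.95438413e-04],
       [ 9.23544130e-01, -2.21540699e-01,  3.13027090e-01],
       [ 3.04439780e-01, -7.28177040e-02, -9.49744177e-01]]), 't': array([-351.1998195 , -416.88588157,  255.50321993])}
976 [[-34.6, 68.2, 101.1], [-34.4, 70.5, 105.9], [-34.0, 85.3, 125.1], [-33.6, 100.8, 146.2], [-33.2, 103.1, 153.3]]
```

View pics/w1.png

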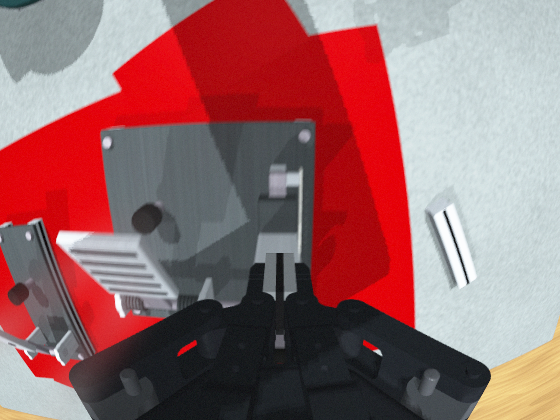

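The wrist view puts the fin's -x face at x = -34 and y = 85.5 in the unit frame. The tool is aligned behind it at (280,260). I descend and push.

Request:
{"api": "step_arm", "payload": {
  "deltas": [
    {"rot":[0,0,0],"linear":[0,0,-2.1],"grip":0},
    {"rot":[0,0,0],"linear":[0,0,-2.1],"grip":0},
    {"rot":[0,0,0],"linear":[0,0,-2.1],"grip":0},
    {"rot":[0,0,0],"linear":[0,0,-2.1],"grip":0},
    {"rot":[0,0,0],"linear":[0,0,-2.0],"grip":0}
  ]
}}

```text
time_s: 1.65
position: [466.2, 250.0, 126.2]
tcp_rot: [-0.0, 0.117, 0.993, -0.0]
wrist_force: [-0.4, 0.0, 0.1]
finger_gap: 0.0
finger_force: 0.0
```

Request:
{"api": "step_arm", "payload": {
  "deltas": [
    {"rot":[0,0,0],"linear":[0.78,-0.19,0],"grip":0},
    {"rot":[0,0,0],"linear":[0.78,-0.19,0],"grip":0},
    {"rot":[0,0,0],"linear":[0.39,-0.09,0],"grip":0},
    {"rot":[0,0,0],"linear":[0.39,-0.09,0],"grip":0},
    {"rot":[0,0,0],"linear":[0.39,-0.09,0],"grip":0}
  ]
}}

```text
time_s: 2.15
position: [494.4, 243.6, 127.8]
tcp_rot: [0.0, 0.117, 0.993, 0.0]
wrist_force: [-2.3, 0.5, 0.9]
finger_gap: 0.1
finger_force: 1.1
```

Request:
{"api": "step_arm", "payload": {
  "deltas": [
    {"rot":[0,0,0],"linear":[0.49,-0.12,0],"grip":0},
    {"rot":[0,0,0],"linear":[0.49,-0.12,0],"grip":0},
    {"rot":[0,0,0],"linear":[0.49,-0.12,0],"grip":0},
    {"rot":[0,0,0],"linear":[0.49,-0.12,0],"grip":0},
    {"rot":[0,0,0],"linear":[0.49,-0.12,0],"grip":0}
  ]
}}

```text
time_s: 2.65
position: [518.8, 237.6, 127.3]
tcp_rot: [-0.0, 0.117, 0.993, 0.0]
wrist_force: [-1.7, 1.5, 1.1]
finger_gap: 0.4
finger_force: 1.1
```

Request:
{"api": "step_arm", "payload": {
  "deltas": [
    {"rot":[0,0,0],"linear":[0.49,-0.12,0],"grip":0},
    {"rot":[0,0,0],"linear":[0.49,-0.12,0],"grip":0},
    {"rot":[0,0,0],"linear":[0.49,-0.12,0],"grip":0},
    {"rot":[0,0,0],"linear":[0.49,-0.12,0],"grip":0},
    {"rot":[0,0,0],"linear":[0.49,-0.12,0],"grip":0}
  ]
}}

```text
time_s: 3.15
position: [543.2, 231.6, 127.2]
tcp_rot: [-0.0, 0.117, 0.993, -0.0]
wrist_force: [-1.8, 1.3, -0.5]
finger_gap: -0.2
finger_force: 1.1
```

Request:
{"api": "step_arm", "payload": {
  "deltas": [
    {"rot":[0,0,0],"linear":[0.49,-0.12,0],"grip":0},
    {"rot":[0,0,0],"linear":[0.49,-0.12,0],"grip":0},
    {"rot":[0,0,0],"linear":[0.49,-0.12,0],"grip":0},
    {"rot":[0,0,0],"linear":[0.49,-0.12,0],"grip":0},
    {"rot":[0,0,0],"linear":[0.49,-0.12,0],"grip":0}
  ]
}}

```text
time_s: 3.65
position: [567.7, 225.5, 127.2]
tcp_rot: [-0.0, 0.117, 0.993, -0.0]
wrist_force: [-2.9, 1.1, 0.1]
finger_gap: 0.0
finger_force: 1.1
```

Request:
{"api": "step_arm", "payload": {
  "deltas": [
    {"rot":[0,0,0],"linear":[0.2,-0.05,0],"grip":0},
    {"rot":[0,0,0],"linear":[0.2,-0.05,0],"grip":0},
    {"rot":[0,0,0],"linear":[0.2,-0.05,0],"grip":0},
    {"rot":[0,0,0],"linear":[0.2,-0.05,0],"grip":0},
    {"rot":[0,0,0],"linear":[0.1,-0.02,0],"grip":0}
  ]
}}

```text
time_s: 4.15
position: [576.4, 223.3, 127.2]
tcp_rot: [-0.0, 0.117, 0.993, -0.0]
wrist_force: [-2.5, 1.1, -0.6]
finger_gap: -0.1
finger_force: 1.0
```

Request:
{"api": "step_arm", "payload": {
  "deltas": [
    {"rot":[0,0,0],"linear":[0.1,-0.024,0],"grip":0},
    {"rot":[0,0,0],"linear":[0.1,-0.024,0],"grip":0},
    {"rot":[0,0,0],"linear":[0.1,-0.024,0],"grip":0},
    {"rot":[0,0,0],"linear":[0.1,-0.024,0],"grip":0},
    {"rot":[0,0,0],"linear":[0.05,-0.012,0],"grip":0}
  ]
}}

```text
time_s: 4.65
position: [581.0, 222.3, 127.3]
tcp_rot: [0.0, 0.117, 0.993, -0.0]
wrist_force: [-1.8, 1.4, -0.4]
finger_gap: -0.2
finger_force: 1.0
```

Request:
{"api": "step_arm", "payload": {
  "deltas": [
    {"rot":[0,0,0],"linear":[0.05,-0.012,0],"grip":0},
    {"rot":[0,0,0],"linear":[0.05,-0.012,0],"grip":0},
    {"rot":[0,0,0],"linear":[0.05,-0.012,0],"grip":0},
    {"rot":[0,0,0],"linear":[0.05,-0.012,0],"grip":0},
    {"rot":[0,0,0],"linear":[0,0,0],"grip":0}
  ]
}}

```text
time_s: 5.15
position: [581.7, 222.1, 127.2]
tcp_rot: [-0.001, 0.117, 0.993, 0.0]
wrist_force: [-9.3, 2.9, 3.4]
finger_gap: -0.2
finger_force: 5.1
```

The force rose to about 9.8 N and the tool stopped at the expected home place. I back off, rise and check.

Request:
{"api": "step_arm", "payload": {
  "deltas": [
    {"rot":[0,0,0],"linear":[-0.4,0.1,0],"grip":0},
    {"rot":[0,0,0],"linear":[-1.5,0.36,0],"grip":0},
    {"rot":[0,0,0],"linear":[-2.0,0.48,0],"grip":0},
    {"rot":[0,0,0],"linear":[-2.0,0.48,0.5],"grip":0},
    {"rot":[0,0,0],"linear":[-1.0,0.24,2.0],"grip":0}
  ]
}}

```text
time_s: 5.65
position: [511.9, 238.3, 151.4]
tcp_rot: [-0.001, 0.117, 0.993, -0.001]
wrist_force: [-0.1, 0.1, 0.3]
finger_gap: 0.1
finger_force: 0.0
```

Request:
{"api": "step_arm", "payload": {
  "deltas": [
    {"rot":[0,0,0],"linear":[0,0,2.5],"grip":0},
    {"rot":[0,0,0],"linear":[0,0,2.5],"grip":0},
    {"rot":[0,0,0],"linear":[0,0,1.5],"grip":0},
    {"rot":[0,0,0],"linear":[0,0,0],"grip":0},
    {"rot":[0,0,0],"linear":[0,0,0],"grip":0}
  ]
}}

```text
time_s: 6.15
position: [514.0, 238.4, 217.0]
tcp_rot: [0.0, 0.117, 0.993, -0.0]
wrist_force: [0.8, 0.4, -0.7]
finger_gap: -0.1
finger_force: 0.0
```

```bash
cat >> h.py <<'E'
def unit(Q):
    yaw=-.2347; ex=np.array([np.cos(yaw),np.sin(yaw)]);ey=np.array([-ex[1],ex[0]]); w=Q[...,:2]-[516.4,148.4]
    return np.stack([w@ex,w@ey,Q[...,2]],-1)
def wcloud(d,m):
    K=m["mtx"];v,u=np.mgrid[:420,:560]; a=(u-K[0,2])/K[0,0];b=(v-K[1,2])/K[1,1]; r=np.hypot(a,b); t=np.tan(np.minimum(r,1.4))/np.maximum(r,1e-9)
    return (np.stack([a*t*d,b*t*d,d],-1)-m["t"])@m["R"]
E
cat > look.py <<'E'
from workcell import manip
from h import *
import sys
k=sys.argv[1]; o=manip.get_obs(); print(o["time_s"],"tcp unit",unit(o["position"]).round(1),"F",o["wrist_force"].round(1))
for n in ("wrist","scene"):
    m=manip.camera_model(n); p,d=manip.camera(n)
    cv2.imwrite(f"pics/{k}_{n}.png",p[:,:,::-1])
    U=unit(wcloud(d,m) if n=="wrist" else cloud(d,m["mtx"],m["R"],m["t"]))
    s=(d>0)&(U[...,1]>65)&(U[...,1]<106)&(U[...,0]>-60)&(U[...,0]<64)&(U[...,2]>108)&(U[...,2]<170)
    if s.sum(): print(n,s.sum(),"fin",np.percentile(U[s],[5,50,95],axis=0).round(1).tolist())
    s=(d>0)&(U[...,1]>65)&(U[...,1]<106)&(U[...,0]>-60)&(U[...,0]<100)&(U[...,2]>108)&(U[...,2]<170)
    print(np.histogram(U[s][:,0],np.arange(-60,101,10))[0])
    s=(d>0)&(U[...,1]>-90)&(U[...,1]<-20)&(U[...,0]>-75)&(U[...,0]<20)&(U[...,2]>80)&(U[...,2]<190)
    if s.sum()>20: c=np.polyfit(U[s][:,0],U[s][:,2],1); print(n,s.sum(),"pedal slope",np.degrees(np.arctan(-c[0])), "z at -27",np.polyval(c,-27))
E
python3 look.py a
```

```text
6.15 tcp unit [-23.2  87.  217. ] F [ 0.8  0.4 -0.7]
[0 0 0 0 0 0 0 0 0 0 0 0 0 8 0 0]
wrist 5715 pedal slope 32.22189374548288 z at -27 151.3888216130192
scene 54 fin [[58.7, 67.1, 111.9], [62.2, 75.1, 148.5], [63.8, 99.6, 164.1]]
[ 0  0  0  0  0  0  0  0  0  0  0  8 92 81 13  0]
scene 680 pedal slope 33.0119211625556 z at -27 154.11579045173275
```

Run:
```python
import cv2
a=cv2.imread("pics/a_scene.png")[120:245,205:350]; cv2.imwrite("pics/a_crop.png",cv2.resize(a,None,fx=4,fy=4,interpolation=cv2.INTER_CUBIC))
```

```text
(no output)
```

View pics/a_crop.png

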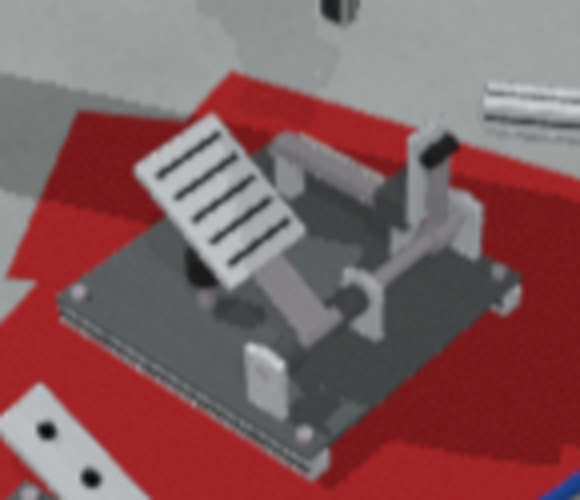

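The scene crop shows the fin at (430,170) against the roller at (440,150), with the pedal up and its slope normal, so the marker is home. Now over to the pedal pad.

Request:
{"api": "step_arm", "payload": {
  "deltas": [
    {"rot":[0,0,0],"linear":[-0.52,-2.8,0],"grip":0},
    {"rot":[0,0,0],"linear":[-0.52,-2.8,0],"grip":0},
    {"rot":[0,0,0],"linear":[-0.52,-2.8,0],"grip":0},
    {"rot":[0,0,0],"linear":[-0.52,-2.8,0],"grip":0},
    {"rot":[0,0,0],"linear":[-0.52,-2.8,0],"grip":0}
  ]
}}

```text
time_s: 6.75
position: [487.1, 97.4, 216.4]
tcp_rot: [-0.001, 0.117, 0.993, -0.0]
wrist_force: [0.7, 0.1, 0.2]
finger_gap: 0.5
finger_force: 0.0
```

Request:
{"api": "step_arm", "payload": {
  "deltas": [
    {"rot":[0,0,0],"linear":[0,0,-2.0],"grip":0},
    {"rot":[0,0,0],"linear":[0,0,-2.0],"grip":0},
    {"rot":[0,0,0],"linear":[0,0,-1.0],"grip":0},
    {"rot":[0,0,0],"linear":[0,0,-0.4],"grip":0},
    {"rot":[0,0,0],"linear":[0,0,0],"grip":0}
  ]
}}

```text
time_s: 7.25
position: [487.7, 98.6, 163.0]
tcp_rot: [-0.0, 0.117, 0.993, -0.0]
wrist_force: [-1.3, 0.1, -0.1]
finger_gap: -0.0
finger_force: 0.0
```

Run:
```python
from workcell import manip
from h import *
o=manip.get_obs(); print(unit(o["position"]),o["wrist_force"])
# arc path of TCP (pad + 11 in ux), world deltas from up pose, per brake angle
yaw=-.2347; R=np.array([[np.cos(yaw),-np.sin(yaw)],[np.sin(yaw),np.cos(yaw)]])
v=np.array([-102,90.]); prev=v
for a in np.arange(.05,.51,.05):
    p=np.array([v[0]*np.cos(a)-v[1]*np.sin(a),v[0]*np.sin(a)+v[1]*np.cos(a)])
    d=p-prev; prev=p; print(round(a,2),p.round(1)+[75,66],(R@[d[0],0]).round(2),d[1].round(2))
```

```text
[-16.35760903 -55.11078294 162.990486  ] [-1.25678788  0.1293721  -0.07213342]
0.05 [-31.4 150.8] [-4.25  1.02] -5.21
0.1 [-35.5 145.4] [-3.99  0.95] -5.42
0.15 [-39.3 139.7] [-3.72  0.89] -5.62
0.2 [-42.8 133.9] [-3.45  0.82] -5.8
0.25 [-46.1 128. ] [-3.16  0.76] -5.97
0.3 [-49.  121.8] [-2.86  0.69] -6.13
0.35 [-51.7 115.6] [-2.56  0.61] -6.27
0.4 [-54.  109.2] [-2.26  0.54] -6.39
0.45 [-56.  102.7] [-1.94  0.46] -6.5
0.5 [-57.7  96.1] [-1.62  0.39] -6.59
```

Request:
{"api": "step_arm", "payload": {
  "deltas": [
    {"rot":[0,0,0],"linear":[0,0,-0.2],"grip":0},
    {"rot":[0,0,0],"linear":[0,0,-0.2],"grip":0},
    {"rot":[0,0,0],"linear":[0,0,-0.2],"grip":0},
    {"rot":[0,0,0],"linear":[0,0,-0.1],"grip":0},
    {"rot":[0,0,0],"linear":[0,0,-0.1],"grip":0}
  ]
}}

```text
time_s: 7.75
position: [487.9, 98.5, 155.3]
tcp_rot: [0.0, 0.117, 0.993, -0.0]
wrist_force: [-0.0, -0.3, -0.4]
finger_gap: 0.1
finger_force: 0.0
```

Request:
{"api": "step_arm", "payload": {
  "deltas": [
    {"rot":[0,0,0],"linear":[-0.21,0.05,-0.26],"grip":0},
    {"rot":[0,0,0],"linear":[-0.21,0.05,-0.26],"grip":0},
    {"rot":[0,0,0],"linear":[-0.2,0.05,-0.27],"grip":0},
    {"rot":[0,0,0],"linear":[-0.2,0.05,-0.27],"grip":0},
    {"rot":[0,0,0],"linear":[-0.19,0.045,-0.28],"grip":0}
  ]
}}

```text
time_s: 8.25
position: [478.5, 100.8, 142.6]
tcp_rot: [0.001, 0.117, 0.993, -0.0]
wrist_force: [0.4, -1.6, 11.8]
finger_gap: 0.2
finger_force: 5.3
```

Request:
{"api": "step_arm", "payload": {
  "deltas": [
    {"rot":[0,0,0],"linear":[-0.19,0.045,-0.28],"grip":0},
    {"rot":[0,0,0],"linear":[-0.17,0.04,-0.29],"grip":0},
    {"rot":[0,0,0],"linear":[-0.17,0.04,-0.29],"grip":0},
    {"rot":[0,0,0],"linear":[-0.16,0.04,-0.3],"grip":0},
    {"rot":[0,0,0],"linear":[-0.16,0.04,-0.3],"grip":0}
  ]
}}

```text
time_s: 8.75
position: [469.7, 102.9, 128.1]
tcp_rot: [0.001, 0.117, 0.993, 0.0]
wrist_force: [-1.6, -1.6, 15.2]
finger_gap: -0.0
finger_force: 6.8
```

Request:
{"api": "step_arm", "payload": {
  "deltas": [
    {"rot":[0,0,0],"linear":[-0.14,0.035,-0.31],"grip":0},
    {"rot":[0,0,0],"linear":[-0.14,0.035,-0.31],"grip":0},
    {"rot":[0,0,0],"linear":[-0.13,0.03,-0.31],"grip":0},
    {"rot":[0,0,0],"linear":[-0.13,0.03,-0.31],"grip":0},
    {"rot":[0,0,0],"linear":[-0.11,0.027,-0.32],"grip":0}
  ]
}}

```text
time_s: 9.25
position: [462.8, 104.5, 112.4]
tcp_rot: [0.001, 0.117, 0.993, 0.0]
wrist_force: [-5.0, -1.3, 17.8]
finger_gap: 0.2
finger_force: 8.2
```

Request:
{"api": "step_arm", "payload": {
  "deltas": [
    {"rot":[0,0,0],"linear":[-0.11,0.027,-0.32],"grip":0},
    {"rot":[0,0,0],"linear":[-0.1,0.023,-0.32],"grip":0},
    {"rot":[0,0,0],"linear":[-0.1,0.023,-0.32],"grip":0},
    {"rot":[0,0,0],"linear":[-0.05,0.012,-0.16],"grip":0},
    {"rot":[0,0,0],"linear":[0,0,0],"grip":0}
  ]
}}

```text
time_s: 9.75
position: [459.1, 105.4, 101.1]
tcp_rot: [0.0, 0.117, 0.993, 0.0]
wrist_force: [-4.8, -0.5, 17.6]
finger_gap: -0.1
finger_force: 8.1
```

Request:
{"api": "step_arm", "payload": {
  "deltas": [
    {"rot":[0,0,0],"linear":[-0.03,0.01,-0.1],"grip":0},
    {"rot":[0,0,0],"linear":[-0.03,0.01,-0.1],"grip":0},
    {"rot":[0,0,0],"linear":[-0.03,0.01,-0.1],"grip":0},
    {"rot":[0,0,0],"linear":[-0.02,0.0,-0.1],"grip":0},
    {"rot":[0,0,0],"linear":[0,0,0],"grip":0}
  ]
}}

```text
time_s: 10.25
position: [458.1, 105.7, 97.2]
tcp_rot: [0.001, 0.117, 0.993, 0.0]
wrist_force: [-5.9, -1.0, 18.1]
finger_gap: 0.1
finger_force: 8.7
```

Request:
{"api": "step_arm", "payload": {
  "deltas": [
    {"rot":[0,0,0],"linear":[-0.02,0,-0.05],"grip":0},
    {"rot":[0,0,0],"linear":[-0.01,0,-0.05],"grip":0},
    {"rot":[0,0,0],"linear":[-0.01,0,-0.05],"grip":0},
    {"rot":[0,0,0],"linear":[0,0,-0.05],"grip":0},
    {"rot":[0,0,0],"linear":[0,0,0],"grip":0}
  ]
}}

```text
time_s: 10.75
position: [457.6, 105.8, 95.3]
tcp_rot: [0.0, 0.117, 0.993, 0.0]
wrist_force: [-4.6, 0.3, 18.9]
finger_gap: -0.2
finger_force: 9.1
```

Request:
{"api": "step_arm", "payload": {
  "deltas": [
    {"rot":[0,0,0],"linear":[0,0,-0.05],"grip":0},
    {"rot":[0,0,0],"linear":[0,0,-0.05],"grip":0},
    {"rot":[0,0,0],"linear":[0,0,-0.05],"grip":0},
    {"rot":[0,0,0],"linear":[0,0,0],"grip":0},
    {"rot":[0,0,0],"linear":[0,0,0],"grip":0}
  ]
}}

```text
time_s: 11.25
position: [457.5, 105.8, 94.5]
tcp_rot: [0.001, 0.117, 0.993, 0.0]
wrist_force: [-10.8, -0.5, 35.1]
finger_gap: 0.2
finger_force: 16.5
```

The force jumped to 35 N, so the pedal is on its stop. I ease off slightly and hold.

Request:
{"api": "step_arm", "payload": {
  "deltas": [
    {"rot":[0,0,0],"linear":[0,0,0.03],"grip":0},
    {"rot":[0,0,0],"linear":[0,0,0],"grip":0},
    {"rot":[0,0,0],"linear":[0,0,0],"grip":0},
    {"rot":[0,0,0],"linear":[0,0,0],"grip":0},
    {"rot":[0,0,0],"linear":[0,0,0],"grip":0}
  ]
}}

```text
time_s: 11.75
position: [457.5, 105.8, 94.6]
tcp_rot: [0.001, 0.117, 0.993, 0.0]
wrist_force: [-9.1, -0.2, 29.1]
finger_gap: -0.1
finger_force: 14.6
```

Request:
{"api": "step_arm", "payload": {
  "deltas": [
    {"rot":[0,0,0],"linear":[0,0,0],"grip":0},
    {"rot":[0,0,0],"linear":[0,0,0],"grip":0},
    {"rot":[0,0,0],"linear":[0,0,0],"grip":0},
    {"rot":[0,0,0],"linear":[0,0,0],"grip":0},
    {"rot":[0,0,0],"linear":[0,0,0],"grip":0}
  ]
}}

```text
time_s: 12.25
position: [457.5, 105.8, 94.6]
tcp_rot: [0.001, 0.117, 0.993, 0.0]
wrist_force: [-9.0, -0.1, 30.9]
finger_gap: -0.5
finger_force: 14.6
```

Request:
{"api": "step_arm", "payload": {
  "deltas": [
    {"rot":[0,0,0],"linear":[0,0,0],"grip":0},
    {"rot":[0,0,0],"linear":[0,0,0],"grip":0},
    {"rot":[0,0,0],"linear":[0,0,0],"grip":0},
    {"rot":[0,0,0],"linear":[0,0,0],"grip":0},
    {"rot":[0,0,0],"linear":[0,0,0],"grip":0}
  ]
}}

```text
time_s: 12.75
position: [457.5, 105.8, 94.6]
tcp_rot: [0.001, 0.117, 0.993, 0.0]
wrist_force: [-8.9, 0.3, 30.9]
finger_gap: -0.3
finger_force: 14.6
```

The pedal has been held at about 30 N for over 1.5 s. Now a controlled release back along the arc.

Request:
{"api": "step_arm", "payload": {
  "deltas": [
    {"rot":[0,0,0],"linear":[0.16,-0.04,0.66],"grip":0},
    {"rot":[0,0,0],"linear":[0.19,-0.046,0.65],"grip":0},
    {"rot":[0,0,0],"linear":[0.23,-0.054,0.64],"grip":0},
    {"rot":[0,0,0],"linear":[0.26,-0.06,0.63],"grip":0},
    {"rot":[0,0,0],"linear":[0.29,-0.07,0.61],"grip":0}
  ]
}}

```text
time_s: 13.25
position: [469.0, 103.1, 126.1]
tcp_rot: [0.0, 0.117, 0.993, 0.0]
wrist_force: [-3.0, -0.1, 12.8]
finger_gap: 0.1
finger_force: 5.7
```

Request:
{"api": "step_arm", "payload": {
  "deltas": [
    {"rot":[0,0,0],"linear":[0.32,-0.076,0.6],"grip":0},
    {"rot":[0,0,0],"linear":[0.34,-0.08,0.58],"grip":0},
    {"rot":[0,0,0],"linear":[0.37,-0.09,0.56],"grip":0},
    {"rot":[0,0,0],"linear":[0.4,-0.095,0.54],"grip":0},
    {"rot":[0,0,0],"linear":[0.42,-0.1,0.52],"grip":0}
  ]
}}

```text
time_s: 13.75
position: [487.9, 98.5, 153.9]
tcp_rot: [0.001, 0.117, 0.993, 0.0]
wrist_force: [-0.3, 0.1, -0.0]
finger_gap: 0.3
finger_force: 0.0
```

Request:
{"api": "step_arm", "payload": {
  "deltas": [
    {"rot":[0,0,0],"linear":[0,0,0.5],"grip":0},
    {"rot":[0,0,0],"linear":[0,0,1.0],"grip":0},
    {"rot":[0,0,0],"linear":[0,0,2.0],"grip":0},
    {"rot":[0,0,0],"linear":[0,0,3.0],"grip":0},
    {"rot":[0,0,0],"linear":[0,0,3.0],"grip":0}
  ]
}}

```text
time_s: 14.25
position: [486.7, 98.6, 249.4]
tcp_rot: [-0.0, 0.117, 0.993, -0.0]
wrist_force: [1.3, -0.6, -0.4]
finger_gap: -0.0
finger_force: 0.0
```

Request:
{"api": "step_arm", "payload": {
  "deltas": [
    {"rot":[0,0,0],"linear":[-2,0,1.0],"grip":0},
    {"rot":[0,0,0],"linear":[-2,0,0],"grip":0},
    {"rot":[0,0,0],"linear":[-2,0,0],"grip":0},
    {"rot":[0,0,0],"linear":[0,0,0],"grip":0},
    {"rot":[0,0,0],"linear":[0,0,0],"grip":0}
  ]
}}

```text
time_s: 14.75
position: [427.4, 98.6, 258.6]
tcp_rot: [0.0, 0.117, 0.993, 0.0]
wrist_force: [-0.1, 1.3, -0.3]
finger_gap: -0.2
finger_force: 0.0
```

```bash
python3 look.py b
python3 - <<'E'
import cv2
a=cv2.imread("pics/b_scene.png")[120:270,180:380]; cv2.imwrite("pics/b_crop.png",cv2.resize(a,None,fx=3,fy=3,interpolation=cv2.INTER_CUBIC))
E
```

```text
14.75 tcp unit [-75.  -69.1 258.6] F [-0.1  1.3 -0.3]
wrist 1134 fin [[17.8, 67.4, 111.8], [18.8, 82.1, 141.5], [24.8, 100.6, 160.6]]
[  0   0   0   0   0   0   0 867 266   0   0   0 414  94   0   0]
wrist 3563 pedal slope 32.708354700002246 z at -27 150.4426050174598
scene 145 fin [[20.4, 67.1, 112.0], [25.9, 83.5, 138.3], [29.1, 100.2, 163.5]]
[  0   0   0   0   0   0   0   5 137   3   0   0   9  72  18   0]
scene 677 pedal slope 32.5262615527073 z at -27 153.85964676506336
```

View pics/b_crop.png

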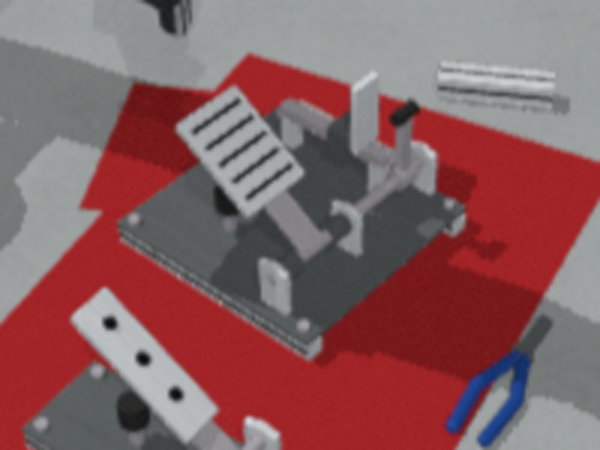

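The scene view shows the pedal fully up and the fin at (365,112), about 38 mm clear of the roller at (403,110). The throttle, pliers and offcut are untouched.

```bash
python3 -c "
from workcell import manip; print(manip.finish_job())"
```

```text
the job is handed in; nothing more can be done
None
```

I slid the marker home against the roller, pressed the brake to its stop, held it there over 1.5 s at about 30 N and released it. The marker is left about 38 mm out, where the roller pushed it, the pedal is fully up, and the job is handed in (at about 15 s of the 50 s).

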